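# Lay the inspection camera down on its landing pad

### The arm

A 6-joint arm with a two-finger parallel gripper is mounted at the origin on the work surface. World frame = base frame: x ahead of the robot, y to its left, z up, the work surface at z = 0. Lengths are in mm, angles in rad, forces in N, time in s.
With the tool pointing down it reaches from about 350 to 875 mm from the base axis. Payload 4.2 kg.
Tool frame: the origin (TCP) lies on the centre line of the jaws, within the pads' length; the fingertips stand 22 mm ahead of it and the grasp point (between the pads) lies 3 mm ahead of it; z points along the fingers, y is the line along which they close (so a half turn about z gives the same grasp; the last joint's range is limited). The gripper opens to 85 mm and grips with 20 to 120 N. Pads are 22 mm wide; open, the fingers measure 114 mm over their backs; the gripper's body (76 mm by 85 mm) begins 54 mm behind the grasp point. The pads swing forward as they close: fully open they stand 13 mm farther back than shut.
Start: joints at [0.259, 0.385, 0.008, 0, -1.194, -0.259], TCP at [624.979, 0.025, 253.312] pointing down, gripper open.
Joint ranges: [-3.14, 3.14], [-1.21, 2.06], [-1.07, 1.41], [-3.16, 2.05], [-2.99, -0.16], [-3.1, 3.1]. Speed limits (rad/s): [2.79, 2.79, 3.14, 3.14, 3.14, 3.14].

### API

Orientations are given as a 3x3 rotation matrix whose columns are the frame's x, y, z axes.
In Python, from rig import r gives the robot as it stands. The module is installed in compiled form; this text tells all that it offers.
- The arm moves only by the tool move_arm, never from a script. Its arguments are lists of equal length, an entry for each row: "travel": the shift along the tool's x, y, z in m, a list of three; "delta_rot": the turn, a rotation vector about the tool's x, y, z in rad, a list of three; "grip": the finger opening in m, from 0 to 0.0854. In form: {"travel": [[dx, dy, dz], ...], "delta_rot": [[rx, ry, rz], ...], "grip": [grip, ...]}. A call has 1 to 5 rows; each row is the pose to reach, as a shift and turn from the pose commanded when the call began, along the tool's axes at that moment; what a row does not reach only later rows make up. A row lasts 1/12 s, in which the tool goes at most 41.7 mm and 7.16 degrees, less where a joint would pass 70% of its speed; a pose out of reach is approached as far as the arm can. A call with a gripper value outside its range is refused whole. The fingers move at their own pace and stop on an object; "squeeze" is the grip in N (left out, the last holds). Time passes only in rows, so rows that repeat a pose let the fingers close. It gives the time, the measured TCP pose, the force, the opening and the grip force at its end, in the units of the state.
- r.state(): the state, without advancing time (a new reading comes with each control period).
- r.read_camera(name): name is "scene" or "side" or "wrist"; returns a dict with "image" (480x640x3 uint8, blue, green, red), "fx", "fy", "cx", "cy" (pixels), "rvec" (rotation vector, rad) and "tvec" (3), from world to camera coordinates, as OpenCV has them; the wrist camera has in their place "hand_eye" (4x4, takes a point from camera to tool coordinates, whose origin is the TCP and whose axes are the flange's). Camera axes: x right, y down, z forward; pixel columns grow to the right and rows downward; lengths in mm; the calibration is good to about 2 mm. A picture is of the moment at which its call begins: read the wrist's pose just before it. There is no depth.
- r.close_job(): hands the job in; it is judged then, once.
Trained networks look in a picture, given as the dict that the camera call returned (one of the last four; its "shot" number tells which), for a name from the list of things; names that differ only in an ending like _2 or _b are one class to them, and where a whole thing is asked for, a point or a joint stands for the part that bears it (a point fixed in the world has none). Each returns a list of dicts, best first, with "conf" (0 to 1); they miss things now and then, are a little off and sometimes report something else, mostly with a low value. They report only what shows in the picture. A call takes as long as a camera call.
- r.trace(label, picture): "mask" (480x640 bool, what is visible of it) and "rect" ([left, top, width, height] in pixels, round what is visible of it).
The state is a dict: "time_s": time; "qpos": joint angles; "dq": joint speeds; "joint_efforts": joint torques, N m; "position": TCP position; "tool_rot": TCP orientation; "ft_force": force on the tool from outside, world axes, zero at the start; "torque": the same for the moment, N m; "gripper_width": opening from 0.0 (shut) to 1.0 (fully open); "finger_force": force on a finger pad.
Only numpy, scipy, OpenCV 4.12 (cv2) and the standard library are available. Lean on these libraries where they do the work, as an engineer would, in place of code of your own. Each camera call takes 0.05 s, during which the arm holds its last target. There are 200 camera calls.

### The job

The tall inspection camera stands on its square foot at the raised metal edge of the flat landing pad. Using that edge as the stop for its foot, push it over onto its side across the pad with your fingers and ease it down with them all the way, never letting it fall, so that it ends lying flat on the pad, lens pointing away from that edge, its foot end still at the edge. Do not pinch, lift or carry it, leave everything else where it is, and finish with the hand clear.

Things in the scene. Friction and masses are not known exactly. Their poses are not given: they have to be found in the camera images.
- camera: Loose tall camera, 165 mm: grey ribbed square body 70 x 70 mm, 60 mm high; above it on the same axis a round barrel, 34 mm diameter from 60 to 95 mm up, then a slim black one, 26 mm diameter, from 95 to 165 mm. 0.3 to 0.6 kg, centre of mass on the axis 44 mm up: it balances when tipped about 38 degrees. Origin: centre of its underside; z up the barrel, -y towards the pad (the way to tip it).
- camera_lens (a point): Centre of the camera's lens end (top of the slim barrel, 165 mm from the underside). When the camera lies on the pad the barrel's axis is 35 mm above the pad's top, so 22 mm are free under the slim barrel.
- camera_toe (a point): Middle of the camera's lower edge that faces the pad (35 mm from the origin along the camera's -y); the edge about which it tips.
- pad: The landing pad, a fixed plate 220 mm (x) by 190 mm (y), 8 mm thick, soft grey on top. Origin at the centre of its underside, on the table, z up. The camera is to be laid over towards the pad's -y. The pad's middle and the table beyond its -y edge are free.
- pad_edge (a point): Middle of the upper rim of the pad's +y edge, a metal strip, 95 mm from the pad's origin and 8 mm above the table: the stop. The camera stands on the table just beyond it, 1 to 5 mm off and up to 30 mm to either side of the middle, square to it within 3 degrees.
- lens_cap_center (a point): Centre of a loose white lens cap, 34 mm diameter, 12 mm high, lying on the pad near its +x side. Bystander.
- spare_tube_mid (a point): Centre of a loose spare lens tube, 38 mm diameter, 80 mm high, standing on the table beyond the pad's +x side. Bystander.
- jar_mid (a point): Centre of a loose clear jar, 48 mm diameter, 75 mm high, standing off the pad's +x, +y corner. Bystander.
- screwdriver: Loose screwdriver, 170 mm long, lying on the table by the pad's -x side, roughly along that side. Bystander.
- stage: Loose small black positioning stage with a micrometer thimble, 50 x 50 mm, 30 mm high, off the pad's -x, +y corner. Origin at the centre of its underside. Bystander.
- case: Loose wooden case 100 x 160 x 50 mm, lying on the table far to the left. Origin at the centre of its underside. Bystander.

How it is judged (in metres and radians):
At the end, for the whole second after the job is handed in: The camera lies at rest flat on the pad (within 4 degrees of level), on the side that faced the pad, its barrel pointing straight across the pad within 14 degrees, the underside of its foot within about 2 cm of the pad's metal edge and within 7 cm of the pad's middle line (angle between camera's own z axis and vertical between 1.5 and 1.64 rad and angle between camera's own y axis and vertical below 0.1 rad and angle between the z axis of camera and the y axis of pad, either way round below 0.25 rad and y of camera in the frame of pad between 0.075 and 0.12 m and x of camera in the frame of pad between -0.07 and 0.07 m and z of camera in the frame of pad between 0.038 and 0.048 m and linear speed of camera below 0.01 m/s and angular speed of camera below 0.1 rad/s); the robot touches nothing.
It fails at once if the camera turns faster than 3 rad/s (it was dropped or knocked over instead of eased down) (angular speed of camera above 3 rad/s).
It fails at once if the camera is lifted: its tipping edge rises more than 3 cm off the table (height (world z) of camera_toe above 0.03 m).
It fails at once if the camera is carried or shoved away: its tipping edge moves more than 4 cm (distance of camera_toe from where it was at the start of the episode above 0.04 m).
It fails at once if the camera is pinched or pressed hard (over 30 N from the fingers) (contact force between the fingers and camera above 30 N).
It fails at once if another thing (lens cap, spare tube, jar, screwdriver, positioning stage, wooden case) is moved more than 2 cm (distance of any of lens_cap_center, spare_tube_mid, jar_mid, screwdriver, stage, case from where it was at the start of the episode above 0.02 m).
It also fails if it takes over 58 s, if anything falls off the work surface, if the arm or the gripper's body presses on something with over 40 N, if the wrist force passes 120 N, or if a joint passes its speed limit or range.

## Working session

There is one attempt and no reset: what is moved stays moved. The work goes in short steps, Python scripts to look and compute and a tool call to move; the robot and the scene stay as the last step left them, time stands still between calls to the robot, and variables do not carry over. Pictures are saved under pics/ and viewed, at most 10 in all, crops included, and the job is handed in when it is done.

Besides the shell and the picture viewer there is one more tool, called after ">>>" by a JSON object that holds its "fn" and its "kwargs". move_arm: Moves the arm, as the interface text tells. Its arguments: {"type":"object","properties":{"travel":{"type":"array"},"delta_rot":{"type":"array"},"grip":{"type":"array"},"squeeze":{"type":"number"}},"required":["travel","delta_rot","grip"]}

```bash
mkdir -p pics; cat > h.py <<'E'
import numpy as np, cv2
from rig import r
def cam(n):
    p=r.read_camera(n)
    K=np.array([[p['fx'],0,p['cx']],[0,p['fy'],p['cy']],[0,0,1]])
    if 'rvec' in p:
        R=cv2.Rodrigues(np.array(p['rvec'],float))[0]; t=np.array(p['tvec'],float).ravel()
    else:
        s=r.state(); T=np.eye(4); T[:3,:3]=s['tool_rot']; T[:3,3]=s['position']
        M=np.linalg.inv(T@np.array(p['hand_eye'])); R=M[:3,:3]; t=M[:3,3]
    p['K'],p['R'],p['t']=K,R,t
    return p
def onz(p,uv,z):
    d=p['R'].T@np.linalg.inv(p['K'])@np.array([uv[0],uv[1],1.]); c=-p['R'].T@p['t']
    return c+d*(z-c[2])/d[2]
def proj(p,X):
    q=p['K']@(p['R']@np.array(X,float)+p['t']); return q[:2]/q[2]
def ls(obs):
    A=[];b=[]
    for p,uv in obs:
        P=p['K']@np.c_[p['R'],p['t']]
        for i in (0,1):
            v=P[i]-uv[i]*P[2]; A.append(v[:3]/np.linalg.norm(v[:3])); b.append(-v[3]/np.linalg.norm(v[:3]))
    return np.linalg.lstsq(np.array(A),np.array(b),rcond=None)[0]
E
python3 - <<'E'
from h import *
s=r.state();print(s)
ims={}
for n in("scene","side"):
    p=cam(n);cv2.imwrite(f'pics/{n}0.png',p['image']);print(n,-p['R'].T@p['t'])
    for l in("camera","pad","lens_cap_center","spare_tube_mid","jar_mid","screwdriver","stage","case"):
        o=r.trace(l,p)
        for q in o[:1]:
            print(l,round(q['conf'],2),q['rect'])
            c,_=cv2.findContours(q['mask'].astype('uint8'),0,2)
            if l in('camera','pad'):
                c=max(c,key=cv2.contourArea);print(cv2.approxPolyDP(c,3,True)[:,0].tolist())
E
```

```text
{'time_s': 0.0, 'qpos': array([ 2.58571400e-01,  3.85581988e-01,  6.61804622e-03, -4.75233999e-04,
       -1.19396538e+00, -2.58621199e-01]), 'dq': array([-2.15602519e-04, -3.00342582e-05, -7.27522471e-04, -1.44550920e-03,
        1.59435398e-04,  1.18574040e-04]), 'joint_efforts': array([-9.55001960e-04, -3.92286408e+01,  1.88399577e+01,  4.18616563e+00,
       -4.72148502e-03,  8.27910434e-07]), 'position': array([ 6.24474424e+02, -2.34657004e-04,  2.52206640e+02]), 'tool_rot': array([[-2.25016236e-04, -9.99997609e-01, -2.17503798e-03],
       [-9.99999968e-01,  2.25273849e-04, -1.18196467e-04],
       [ 1.18686164e-04,  2.17501132e-03, -9.99997628e-01]]), 'ft_force': array([-0.25194581, -0.01478423, -0.95951921]), 'torque': array([ 0.01528209, -0.02663555, -0.01533546]), 'finger_force': 0.0, 'gripper_width': 0.9990907808314063}
scene [1215.32391272 -233.6271893   719.79990935]
camera 0.6 [234.5, 220.8, 57.6, 97.9]
[[252, 220], [254, 251], [251, 261], [235, 271], [240, 298], [261, 317], [291, 299], [292, 276], [273, 258], [267, 243], [255, 241]]
pad 0.67 [104.7, 263.5, 160.9, 135.1]
[[201, 264], [103, 312], [166, 400], [246, 354], [252, 332], [264, 325]]
lens_cap_center 0.77 [181.9, 355.2, 28.0, 18.7]
jar_mid 0.85 [314.4, 282.0, 29.7, 55.7]
screwdriver 0.86 [82.1, 257.0, 97.1, 38.7]
stage 0.66 [198.3, 217.0, 36.2, 38.0]
case 0.94 [405.4, 182.6, 99.9, 73.4]
side [285.25338131 937.91533556 678.12559191]
camera 0.8 [316.1, 191.3, 44.1, 83.6]
[[338, 190], [335, 219], [324, 232], [318, 261], [328, 270], [352, 271], [359, 233], [347, 220], [348, 193]]
pad 0.77 [304.1, 200.1, 101.0, 58.7]
[[349, 204], [350, 227], [359, 232], [360, 251], [405, 254], [405, 208]]
jar_mid 0.91 [268.9, 230.9, 19.0, 43.3]
screwdriver 0.8 [424.6, 205.8, 14.5, 43.3]
stage 0.93 [405.4, 257.1, 38.8, 26.1]
case 0.96 [201.7, 342.4, 98.7, 119.1]
```

View pics/scene0.png

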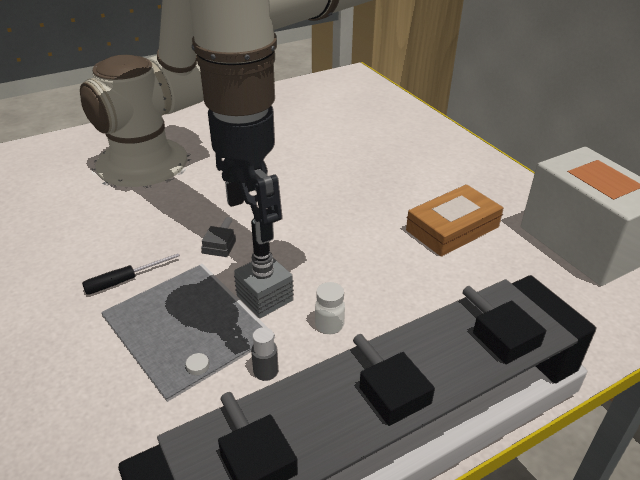

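```bash
python3 - <<'E'
from h import *
i=cv2.imread('pics/side0.png')[160:300,220:460];cv2.imwrite('pics/sidec.png',cv2.resize(i,None,fx=3.3,fy=3.3))
a=cam('scene');b=cam('side')
for uv in((201,264),(103,312),(166,400)):print('pad',onz(a,uv,8))
for uv in((405,254),(405,208)):print('padside',onz(b,uv,8))
print('lens',ls([(a,(261,229)),(b,(343,192))]),onz(a,(254,222),165))
print('foot',onz(a,(261,317),0),onz(a,(291,299),0),onz(a,(240,298),0))
print('footside',onz(b,(328,270),0),onz(b,(352,271),0))
for l,p,uv in(('cap',a,(196,366)),('jar',a,(329,335)),('stage',a,(216,250)),('stage',b,(425,275)),('jar',b,(278,270))):print(l,onz(p,uv,5))
w=cam('wrist');cv2.imwrite('pics/wrist0.png',w['image'])
print(w['hand_eye'])
E
```

```text
pad [407.78180437 -12.60653337   8.        ]
pad [ 441.38124241 -194.2884909     8.        ]
pad [ 658.07445862 -160.58522076    8.        ]
padside [405.94349008 -10.62546537   8.        ]
padside [ 444.43109971 -198.3798095     8.        ]
lens [537.69092476  47.9975409  157.61970831] [533.89509549  43.91202492 165.        ]
foot [571.63724631  27.67759643   0.        ] [558.81258494  89.94593834   0.        ] [513.91220342  15.71812664   0.        ]
footside [544.13805414  89.74424673   0.        ] [497.15075336  75.5906105    0.        ]
cap [ 619.18843563 -101.8462472     5.        ]
jar [664.63713788 102.53446373   5.        ]
stage [380.92050633  26.62156348   5.        ]
stage [353.83900278  42.56322972   5.        ]
jar [637.06397296 131.79656607   5.        ]
[[-6.11183459e-04 -9.55281995e-01 -2.95695684e-01  7.47887231e+01]
 [ 9.99999536e-01 -3.63785090e-04 -8.91679667e-04 -5.64581862e-01]
 [ 7.44235850e-04 -2.95696092e-01  9.55281774e-01 -1.20034475e+02]
 [ 0.00000000e+00  0.00000000e+00  0.00000000e+00  1.00000000e+00]]
```

View pics/sidec.png

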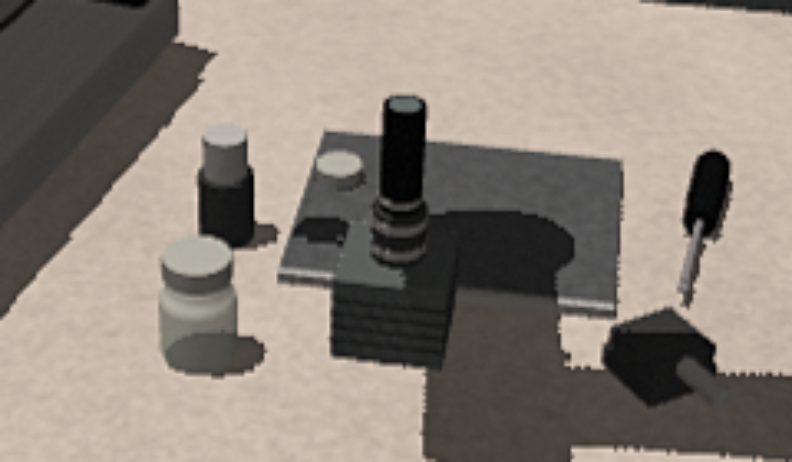

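View pics/wrist0.png

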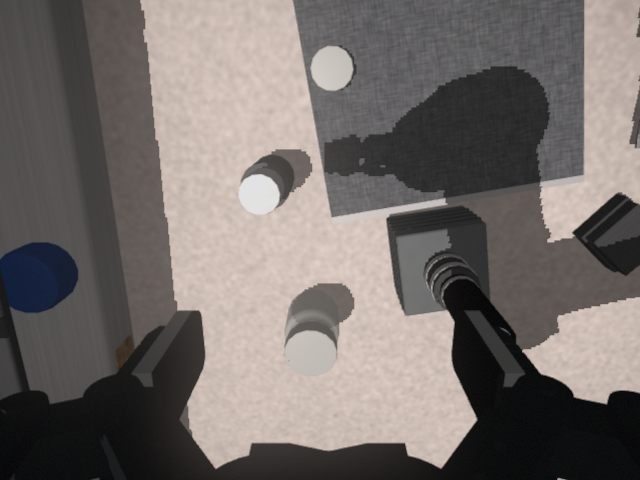

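The wrist view shows the pad's metal edge from (332,216) to (584,176) and the camera body's top face spanning about (398,235) to (490,305). The lens is partly hidden behind a finger. The bystanders are clear of the working area.

Plan: straddle the barrel tip from above with an open jaw closing along pad y, then turn the hand with the camera.

```bash
python3 - <<'E'
from h import *
w=cam('wrist');cv2.imwrite('pics/w1.png',cv2.resize(w['image'][150:350,320:600],None,fx=2.8,fy=2.8))
A=onz(w,(332,216),8);B=onz(w,(584,176),8);print('edge',A,B,np.linalg.norm(A-B),np.degrees(np.arctan2(*(A-B)[1::-1])))
for uv in((398,235),(480,222),(490,305),(407,314)):print(onz(w,uv,60))
M=r.trace('camera',w);print([(m['conf'],m['rect']) for m in M])
for z,n,uv in((12,'cap',(332,68)),(80,'tube',(260,194)),(75,'jar',(311,352))):print(n,onz(w,uv,z))
E
```

```text
edge [622.24120076  20.89277576   8.        ] [406.05115128 -14.46987217   8.        ] 219.06312871112243 9.289719331693238
[572.0053369   22.36211932  60.        ]
[510.14798717  12.03483279  60.        ]
[494.77883965  81.65356319  60.        ]
[561.4492575   89.72139361  60.        ]
[(0.85, [384.9, 204.1, 132.0, 137.5])]
cap [ 622.54871175 -100.88757358   12.        ]
tube [673.20050108 -13.84499337  80.        ]
jar [639.3725532 115.5423246  75.       ]
```

View pics/w1.png

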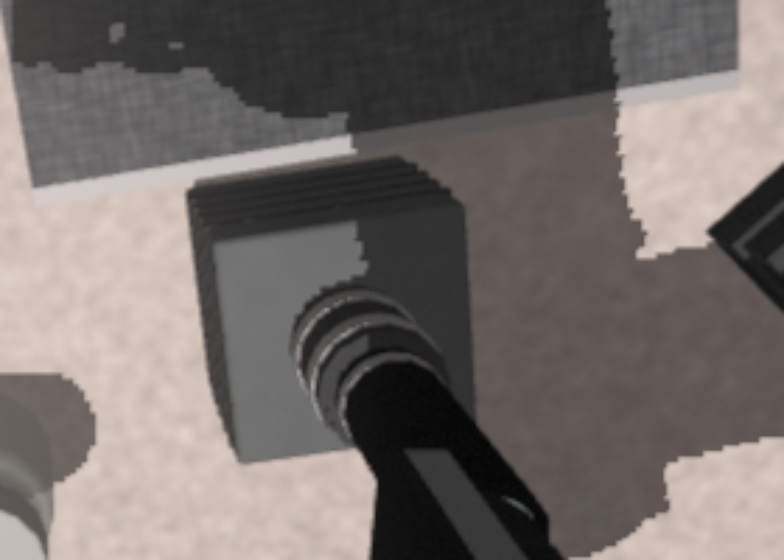

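>>> {"fn": "move_arm", "kwargs": {"travel": [[-0.01,0.018,0],[-0.02,0.036,0],[-0.03,0.054,0],[-0.04,0.072,0],[-0.0515,0.091,0]], "delta_rot": [[0,0,0.12],[0,0,0.24],[0,0,0.36],[0,0,0.48],[0,0,0.6]], "grip": [0.0854,0.0854,0.0854,0.0854,0.0854]}}

```text
time_s: 1.57
position: [533.2, 51.7, 253.3]
tool_rot: [[-0.57, -0.822, 0.0], [-0.822, 0.57, -0.0], [-0.0, -0.0, -1.0]]
ft_force: [-0.7, 0.7, 1.0]
gripper_width: 1.002
finger_force: 0.0
```

>>> {"fn": "move_arm", "kwargs": {"travel": [[0,0,0],[0,0,0],[0,0,0],[0,0,0],[0,0,0]], "delta_rot": [[0,0,0.12],[0,0,0.24],[0,0,0.36],[0,0,0.48],[0,0,0.6]], "grip": [0.0854,0.0854,0.0854,0.0854,0.0854]}}

```text
time_s: 1.98
position: [533.9, 51.6, 253.5]
tool_rot: [[-0.934, -0.357, 0.0], [-0.357, 0.934, 0.0], [-0.0, -0.0, -1.0]]
ft_force: [-0.4, -0.1, 0.8]
gripper_width: 1.005
finger_force: 0.0
```

>>> {"fn": "move_arm", "kwargs": {"travel": [[0,0,0],[0,0,0],[0,0,0]], "delta_rot": [[0,0,0.12],[0,0,0.208],[0,0,0.208]], "grip": [0.0854,0.0854,0.0854]}}

```text
time_s: 2.23
position: [534.0, 51.5, 253.4]
tool_rot: [[-0.987, -0.161, 0.0], [-0.161, 0.987, 0.0], [-0.0, 0.0, -1.0]]
ft_force: [-1.0, 0.2, 0.4]
gripper_width: 1.002
finger_force: 0.0
```

```bash
python3 - <<'E'
from h import *
s=r.state();print(s['position'],s['tool_rot'].round(3),s['qpos'].round(2))
w=cam('wrist');cv2.imwrite('pics/w2.png',w['image'])
a=cam('scene');b=cam('side')
I=np.hstack([cv2.resize(a['image'][120:340,170:390],(400,400)),cv2.resize(b['image'][100:300,240:440],(400,400))]);cv2.imwrite('pics/ab2.png',I)
print(proj(w,(533.5,51.5,165)))
E
```

```text
[533.96697404  51.53889995 253.44029968] [[-0.987 -0.161  0.   ]
 [-0.161  0.987  0.   ]
 [-0.     0.    -1.   ]] [ 0.4   0.23 -0.21  0.   -1.13 -1.81]
[326.89159917 252.66164985]
```

View pics/w2.png

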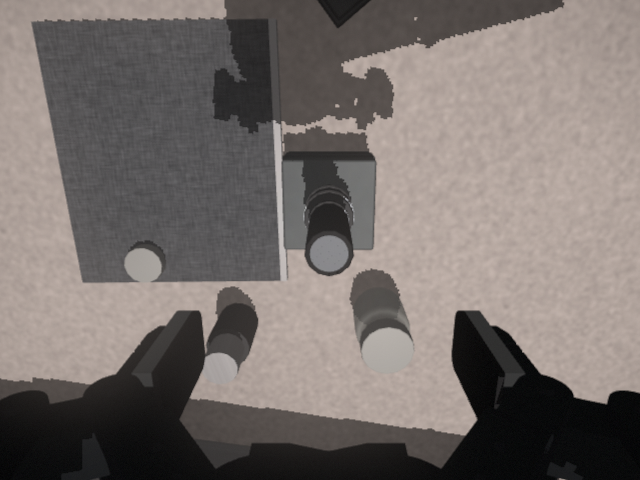

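The lens sits at (329,253), within 2 px of my prediction, so it is centred between the fingers. I'll descend around it and narrow the gap without touching.

>>> {"fn": "move_arm", "kwargs": {"travel": [[0,0,0.02],[0,0,0.045],[0,0,0.07],[0,0,0.093],[0,0,0.093]], "delta_rot": [[0,0,0],[0,0,0],[0,0,0],[0,0,0],[0,0,0]], "grip": [0.0854,0.0854,0.0854,0.0854,0.0854], "squeeze": 20}}

```text
time_s: 2.8
position: [530.9, 50.7, 155.8]
tool_rot: [[-0.987, -0.162, -0.01], [-0.162, 0.987, -0.002], [0.01, -0.001, -1.0]]
ft_force: [0.0, 0.8, 0.1]
gripper_width: 1.002
finger_force: 0.0
```

>>> {"fn": "move_arm", "kwargs": {"travel": [[0,0,0],[0,0,0],[0,0,0],[0,0,0],[0,0,0]], "delta_rot": [[0,0,0],[0,0,0],[0,0,0],[0,0,0],[0,0,0]], "grip": [0.07,0.06,0.05,0.044,0.044]}}

```text
time_s: 3.22
position: [534.6, 51.7, 161.6]
tool_rot: [[-0.987, -0.162, 0.002], [-0.162, 0.987, 0.001], [-0.002, 0.0, -1.0]]
ft_force: [0.1, 0.0, -0.1]
gripper_width: 0.515
finger_force: 0.0
```

```bash
python3 - <<'E'
from h import *
s=r.state();print(s['position'],s['gripper_width'],s['finger_force'])
a=cam('scene');b=cam('side');w=cam('wrist')
I=np.hstack([cv2.resize(w['image'],(533,400)),cv2.resize(b['image'][100:300,272:405],(266,400))]);cv2.imwrite('pics/ab3.png',I)
E
```

```text
[534.56711677  51.73226051 161.56280551] 0.5148738253482902 0.0
```

View pics/ab3.png

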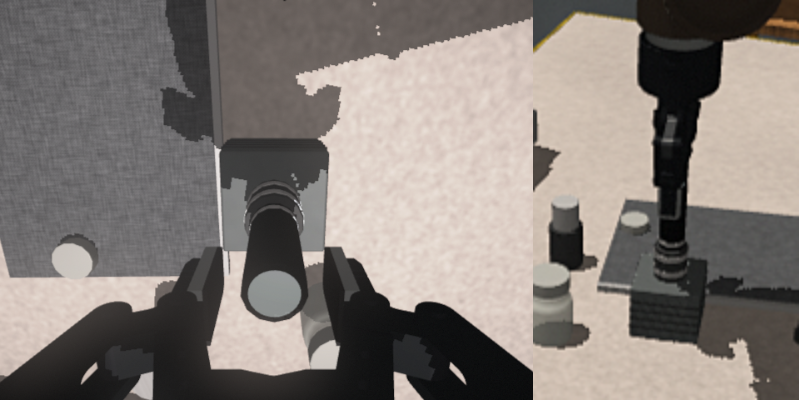

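```bash
cat > plan.py <<'E'
import numpy as np
def pt(th,ph,k,g):  # rim frame Y,z
    s=min(8/max(np.cos(th),1e-3),11.5);u=np.array([-np.sin(th),np.cos(th)]);n=np.array([np.cos(th),np.sin(th)])
    if k is None: return np.array([0,8])+(161-s)*u+35*n
    L=np.array([0,8])+(165-s)*u+22*n
    d=np.array([np.sin(ph),-np.cos(ph)]);m=np.array([np.cos(ph),np.sin(ph)])
    return L+g*m-k*d
path=[(np.array([38,161.]),0.)]
N=20;P=1.134
for i in range(1,N+1):
    th=P*i/N;path.append((pt(th,th,None,0),th))
M=15
for i in range(1,M+1):
    f=i/M;th=P+(np.pi/2-P)*f;path.append((pt(th,P,-4+15*f,13+5*min(1,f*3)),P))
for c in range(0,len(path)-1,5):
    p0,f0=path[c];d=np.array([np.sin(f0),-np.cos(f0)]);m=np.array([np.cos(f0),np.sin(f0)])
    print(c//5+1,'end Y,z,phi',path[min(c+5,len(path)-1)][0].round(1),round(path[min(c+5,len(path)-1)][1],3))
    for q,f in path[c+1:c+6]:
        e=q-p0;print('   y %.4f z %.4f rx %.3f'%(e@m/1e3,e@d/1e3,-(f-f0)))
E
python3 plan.py
```

```text
1 end Y,z,phi [ -9.1 164.4] 0.283
   y -0.0117 z -0.0017 rx -0.057
   y -0.0205 z -0.0029 rx -0.113
   y -0.0294 z -0.0036 rx -0.170
   y -0.0383 z -0.0037 rx -0.227
   y -0.0471 z -0.0034 rx -0.283
2 end Y,z,phi [-51.9 154.6] 0.567
   y -0.0087 z -0.0016 rx -0.057
   y -0.0175 z -0.0026 rx -0.113
   y -0.0263 z -0.0032 rx -0.170
   y -0.0350 z -0.0031 rx -0.227
   y -0.0438 z -0.0026 rx -0.283
3 end Y,z,phi [-89.3 132.9] 0.85
   y -0.0086 z -0.0014 rx -0.057
   y -0.0173 z -0.0022 rx -0.113
   y -0.0259 z -0.0024 rx -0.170
   y -0.0345 z -0.0021 rx -0.227
   y -0.0432 z -0.0018 rx -0.283
4 end Y,z,phi [-120.7  103. ] 1.134
   y -0.0085 z -0.0017 rx -0.057
   y -0.0171 z -0.0030 rx -0.113
   y -0.0258 z -0.0038 rx -0.170
   y -0.0345 z -0.0040 rx -0.227
   y -0.0432 z -0.0038 rx -0.283
5 end Y,z,phi [-134.    89.9] 1.134
   y -0.0035 z -0.0016 rx -0.000
   y -0.0070 z -0.0030 rx -0.000
   y -0.0105 z -0.0043 rx -0.000
   y -0.0140 z -0.0055 rx -0.000
   y -0.0175 z -0.0066 rx -0.000
6 end Y,z,phi [-146.5   70.9] 1.134
   y -0.0045 z -0.0009 rx -0.000
   y -0.0090 z -0.0017 rx -0.000
   y -0.0135 z -0.0024 rx -0.000
   y -0.0180 z -0.0029 rx -0.000
   y -0.0225 z -0.0033 rx -0.000
7 end Y,z,phi [-155.9   51. ] 1.134
   y -0.0045 z -0.0003 rx -0.000
   y -0.0089 z -0.0004 rx -0.000
   y -0.0133 z -0.0004 rx -0.000
   y -0.0177 z -0.0003 rx -0.000
   y -0.0220 z -0.0000 rx -0.000
```

>>> {"fn": "move_arm", "kwargs": {"travel": [[0,0,0],[0,0,0],[0,0,0]], "delta_rot": [[0,0,0],[0,0,0],[0,0,0]], "grip": [0.04,0.036,0.036]}}

```text
time_s: 3.62
position: [534.0, 51.5, 160.3]
tool_rot: [[-0.987, -0.162, 0.0], [-0.162, 0.987, -0.0], [0.0, -0.0, -1.0]]
ft_force: [-0.3, -0.1, 0.4]
gripper_width: 0.425
finger_force: 0.0
```

>>> {"fn": "move_arm", "kwargs": {"travel": [[0,-0.004,-0.0005],[0,-0.008,-0.001],[0,-0.012,-0.0017],[0,-0.016,-0.0023],[0,-0.0205,-0.0029]], "delta_rot": [[-0.02,0,0],[-0.04,0,0],[-0.06,0,0],[-0.085,0,0],[-0.113,0,0]], "grip": [0.036,0.036,0.036,0.036,0.036]}}

```text
time_s: 4.03
position: [537.0, 31.6, 163.0]
tool_rot: [[-0.987, -0.162, -0.019], [-0.163, 0.98, 0.113], [0.001, 0.114, -0.993]]
ft_force: [-0.2, 0.7, -0.7]
gripper_width: 0.416
finger_force: 0.4
```

```bash
python3 - <<'E'
from h import *
s=r.state();print(s['position'],s['ft_force'],s['finger_force'],s['qpos'].round(2))
w=cam('wrist');b=cam('side')
I=np.hstack([cv2.resize(w['image'],(533,400)),cv2.resize(b['image'][100:300,272:405],(266,400))]);cv2.imwrite('pics/ab4.png',I)
E
```

```text
[537.04552871  31.5645556  163.01779091] [-0.16366982  0.69621812 -0.71564858] 0.40322888642549515 [ 0.3   0.33 -0.27 -0.14 -0.96 -1.62]
```

View pics/ab4.png

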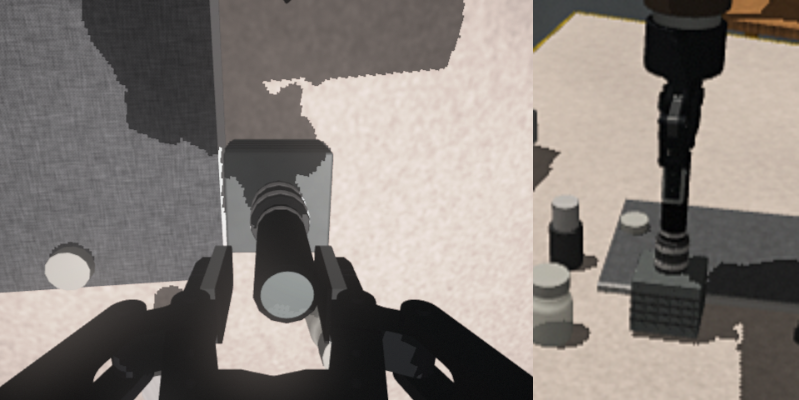

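>>> {"fn": "move_arm", "kwargs": {"travel": [[0,-0.0053,-0.001],[0,-0.0106,-0.0018],[0,-0.0158,-0.0024],[0,-0.021,-0.0029],[0,-0.0263,-0.0032]], "delta_rot": [[-0.034,0,0],[-0.068,0,0],[-0.102,0,0],[-0.136,0,0],[-0.17,0,0]], "grip": [0.036,0.036,0.036,0.036,0.036]}}

```text
time_s: 4.55
position: [541.5, 5.4, 163.3]
tool_rot: [[-0.987, -0.156, -0.046], [-0.163, 0.947, 0.276], [0.0, 0.28, -0.96]]
ft_force: [-0.6, 0.9, -0.9]
gripper_width: 0.423
finger_force: 0.3
```

>>> {"fn": "move_arm", "kwargs": {"travel": [[0,-0.0053,-0.001],[0,-0.0106,-0.0018],[0,-0.0158,-0.0024],[0,-0.021,-0.0029],[0,-0.0263,-0.0032]], "delta_rot": [[-0.034,0,0],[-0.068,0,0],[-0.102,0,0],[-0.136,0,0],[-0.17,0,0]], "grip": [0.036,0.036,0.036,0.036,0.036]}}

```text
time_s: 4.97
position: [545.7, -20.6, 159.1]
tool_rot: [[-0.987, -0.146, -0.072], [-0.162, 0.887, 0.432], [0.001, 0.438, -0.899]]
ft_force: [-0.4, 0.4, -0.2]
gripper_width: 0.422
finger_force: 0.2
```

```bash
python3 - <<'E'
from h import *
s=r.state();print(s['position'],s['ft_force'],s['finger_force'],s['qpos'].round(2))
w=cam('wrist');b=cam('side')
I=np.hstack([cv2.resize(w['image'],(533,400)),cv2.resize(b['image'][100:300,272:405],(266,400))]);cv2.imwrite('pics/ab5.png',I)
E
```

```text
[545.72726266 -20.60050446 159.05216962] [-0.4303993   0.37125048 -0.21409838] 0.2145235100761056 [ 0.    0.42 -0.08 -0.48 -1.19 -1.2 ]
```

View pics/ab5.png

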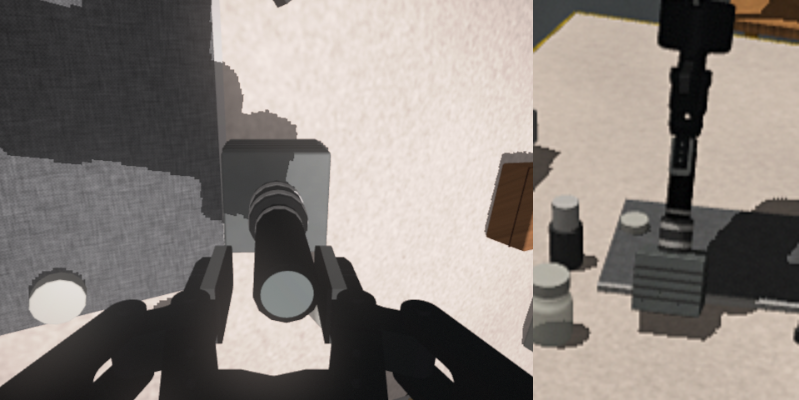

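>>> {"fn": "move_arm", "kwargs": {"travel": [[0,-0.0053,-0.001],[0,-0.0106,-0.0018],[0,-0.0158,-0.0023],[0,-0.021,-0.0025],[0,-0.0263,-0.0026]], "delta_rot": [[-0.034,0,0],[-0.068,0,0],[-0.102,0,0],[-0.136,0,0],[-0.17,0,0]], "grip": [0.036,0.036,0.036,0.036,0.036]}}

```text
time_s: 5.48
position: [549.8, -44.6, 150.1]
tool_rot: [[-0.987, -0.132, -0.095], [-0.163, 0.801, 0.576], [0.0, 0.583, -0.812]]
ft_force: [0.2, -0.3, 0.1]
gripper_width: 0.421
finger_force: 0.2
```

>>> {"fn": "move_arm", "kwargs": {"travel": [[0,-0.0053,-0.001],[0,-0.0106,-0.0018],[0,-0.0158,-0.0023],[0,-0.021,-0.0024],[0,-0.0259,-0.0024]], "delta_rot": [[-0.034,0,0],[-0.068,0,0],[-0.102,0,0],[-0.136,0,0],[-0.17,0,0]], "grip": [0.036,0.036,0.036,0.036,0.036]}}

```text
time_s: 5.9
position: [553.4, -66.9, 136.7]
tool_rot: [[-0.987, -0.114, -0.117], [-0.163, 0.693, 0.703], [0.001, 0.712, -0.702]]
ft_force: [-0.3, -0.4, -0.3]
gripper_width: 0.421
finger_force: 0.0
```

```bash
python3 - <<'E'
from h import *
s=r.state();print(s['position'],s['ft_force'],s['finger_force'],s['qpos'].round(2))
w=cam('wrist')
for m in r.trace('camera',w)[:1]:
    c,_=cv2.findContours(m['mask'].astype('uint8'),0,2);c=max(c,key=cv2.contourArea);print(m['conf'],m['rect'],cv2.approxPolyDP(c,4,True)[:,0].tolist())
# rim in tool frame plane: TCP relative to rim, pad y and z
yp=np.array([-.161,.987]);print('Y',(s['position'][:2]-np.array([534,51.5]))@yp+38,s['position'][2])
E
```

```text
[553.39504134 -66.86503992 136.66054185] [-0.32618083 -0.39262282 -0.32473927] 0.028764886083081365 [-0.23  0.59  0.08 -0.72 -1.46 -0.94]
0.73 [262.9, 162.1, 135.3, 229.9] [[274, 167], [264, 185], [268, 293], [280, 304], [304, 305], [302, 358], [312, 378], [338, 390], [363, 385], [383, 360], [373, 303], [379, 294], [391, 292], [396, 184], [378, 165]]
Y -81.94889606006188 136.66054185364112
```

>>> {"fn": "move_arm", "kwargs": {"travel": [[0,-0.0052,-0.001],[0,-0.0104,-0.0018],[0,-0.0155,-0.0024],[0,-0.0206,-0.0028],[0,-0.0258,-0.0031]], "delta_rot": [[-0.034,0,0],[-0.068,0,0],[-0.102,0,0],[-0.136,0,0],[-0.17,0,0]], "grip": [0.036,0.036,0.036,0.036,0.036]}}

```text
time_s: 6.42
position: [556.8, -86.6, 120.9]
tool_rot: [[-0.987, -0.093, -0.134], [-0.163, 0.564, 0.809], [0.001, 0.82, -0.572]]
ft_force: [0.2, -1.0, -0.7]
gripper_width: 0.425
finger_force: 0.1
```

>>> {"fn": "move_arm", "kwargs": {"travel": [[0,-0.0052,-0.001],[0,-0.0104,-0.0018],[0,-0.0155,-0.0024],[0,-0.0206,-0.0029],[0,-0.0258,-0.0033]], "delta_rot": [[-0.034,0,0],[-0.068,0,0],[-0.102,0,0],[-0.136,0,0],[-0.17,0,0]], "grip": [0.036,0.036,0.036,0.036,0.036]}}

```text
time_s: 6.83
position: [559.7, -103.8, 101.4]
tool_rot: [[-0.987, -0.069, -0.148], [-0.164, 0.42, 0.893], [0.001, 0.905, -0.425]]
ft_force: [0.0, 0.2, -1.0]
gripper_width: 0.422
finger_force: 0.2
```

```bash
python3 - <<'E'
from h import *
s=r.state();print(s['position'],s['ft_force'],s['finger_force'],s['qpos'].round(2))
w=cam('wrist');b=cam('side')
I=np.hstack([cv2.resize(w['image'],(533,400)),cv2.resize(b['image'][100:300,272:405],(266,400))]);cv2.imwrite('pics/ab6.png',I)
yp=np.array([-.161,.987]);print('Y',(s['position'][:2]-np.array([534,51.5]))@yp+38,s['position'][2],np.arcsin(s['tool_rot'][2,1]))
E
```

```text
[ 559.7179513  -103.84858177  101.43090062] [ 0.02987286  0.1536137  -0.95791626] 0.20847621839493513 [-0.38  0.8   0.22 -0.9  -1.73 -0.81]
Y -119.46964036411941 101.43090062332656 1.1316354038775964
```

View pics/ab6.png

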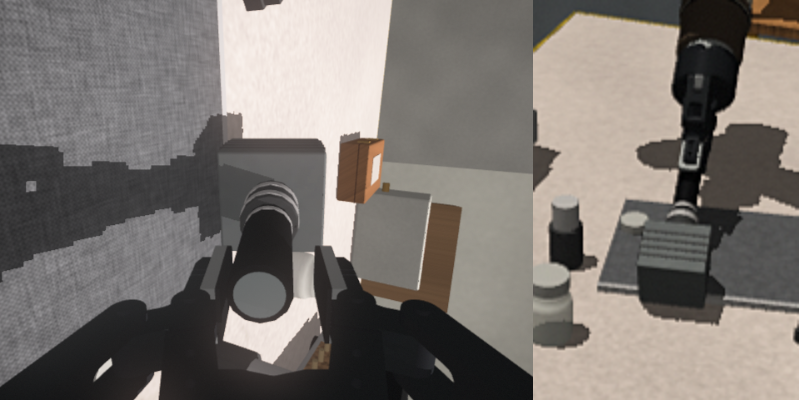

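Wrist view: the barrel now rests on the lower (left) finger with the lens at about (262,295), and the camera has tipped a little over 65°. I'll hold the hand angle and lower, widening the gap slightly so the upper finger can't wedge the barrel.

>>> {"fn": "move_arm", "kwargs": {"travel": [[0,-0.0027,-0.0016],[0,-0.0054,-0.003],[0,-0.0081,-0.0043],[0,-0.0108,-0.0055],[0,-0.0135,-0.0066]], "delta_rot": [[0,0,0],[0,0,0],[0,0,0],[0,0,0],[0,0,0]], "grip": [0.0376,0.0392,0.0408,0.0424,0.044]}}

```text
time_s: 7.35
position: [561.6, -116.0, 92.1]
tool_rot: [[-0.987, -0.069, -0.147], [-0.162, 0.419, 0.893], [-0.001, 0.905, -0.425]]
ft_force: [-0.7, 0.3, -0.7]
gripper_width: 0.511
finger_force: 0.3
```

>>> {"fn": "move_arm", "kwargs": {"travel": [[0,-0.0045,-0.0009],[0,-0.009,-0.0017],[0,-0.0135,-0.0024],[0,-0.018,-0.0029],[0,-0.0225,-0.0033]], "delta_rot": [[0,0,0],[0,0,0],[0,0,0],[0,0,0],[0,0,0]], "grip": [0.044,0.044,0.044,0.044,0.044]}}

```text
time_s: 7.77
position: [563.5, -128.7, 72.3]
tool_rot: [[-0.987, -0.068, -0.147], [-0.162, 0.418, 0.894], [0.0, 0.906, -0.424]]
ft_force: [-0.3, -0.2, -0.5]
gripper_width: 0.518
finger_force: 0.4
```

>>> {"fn": "move_arm", "kwargs": {"travel": [[0,-0.003,-0.0003],[0,-0.006,-0.0003],[0,-0.009,-0.0004],[0,-0.012,-0.0004],[0,-0.0145,-0.0004]], "delta_rot": [[0,0,0],[0,0,0],[0,0,0],[0,0,0],[0,0,0]], "grip": [0.044,0.044,0.044,0.044,0.044]}}

```text
time_s: 8.18
position: [564.6, -134.9, 59.7]
tool_rot: [[-0.987, -0.069, -0.147], [-0.162, 0.418, 0.894], [0.0, 0.906, -0.424]]
ft_force: [0.1, 0.1, 0.2]
gripper_width: 0.516
finger_force: 0.4
```

```bash
python3 - <<'E'
from h import *
s=r.state();print(s['position'],s['ft_force'],s['finger_force'],s['qpos'].round(2))
yp=np.array([-.161,.987]);print('Y',(s['position'][:2]-np.array([534,51.5]))@yp+38,s['position'][2],np.arcsin(s['tool_rot'][2,1]))
w=cam('wrist');a=cam('scene');b=cam('side')
c=lambda p,x0,y0,w_,h_,W,H:cv2.resize(p['image'][y0:y0+h_,x0:x0+w_],(W,H))
I=np.vstack([np.hstack([cv2.resize(w['image'],(400,300)),c(b,280,160,133,100,400,300)]),np.hstack([c(a,90,220,240,180,400,300),np.zeros((300,400,3),np.uint8)])]);cv2.imwrite('pics/ab7.png',I)
for p in(w,b):
  for m in r.trace('camera',p)[:1]:
    k,_=cv2.findContours(m['mask'].astype('uint8'),0,2);k=max(k,key=cv2.contourArea);print(m['conf'],m['rect'],cv2.approxPolyDP(k,3,True)[:,0].tolist())
E
```

```text
[ 564.61361355 -134.89906767   59.65114868] [0.07520033 0.06467681 0.18423462] 0.41780177503824234 [-0.42  0.88  0.26 -0.87 -1.73 -0.76]
Y -150.90467156953477 59.651148677374685 1.1330023769236208
0.76 [264.8, 161.2, 200.3, 207.1] [[465, 171], [366, 163], [343, 170], [329, 180], [327, 261], [266, 317], [269, 344], [283, 361], [297, 367], [313, 367], [325, 361], [373, 298], [387, 300], [391, 295], [409, 295], [416, 305], [443, 309], [459, 260]]
0.71 [323.4, 195.3, 37.5, 60.9] [[352, 194], [346, 196], [340, 208], [328, 211], [325, 232], [329, 249], [358, 249], [361, 213], [353, 207]]
```

>>> {"fn": "move_arm", "kwargs": {"travel": [[0,-0.0015,0],[0,-0.003,0],[0,-0.0045,0],[0,-0.0055,0],[0,-0.0055,0]], "delta_rot": [[0,0,0],[0,0,0],[0,0,0],[0,0,0],[0,0,0]], "grip": [0.044,0.044,0.044,0.044,0.044]}}

```text
time_s: 8.85
position: [564.9, -137.2, 54.9]
tool_rot: [[-0.987, -0.068, -0.147], [-0.162, 0.418, 0.894], [0.0, 0.906, -0.424]]
ft_force: [-0.1, -0.4, -0.1]
gripper_width: 0.515
finger_force: 0.0
```

>>> {"fn": "move_arm", "kwargs": {"travel": [[0,-0.001,0],[0,-0.0018,0],[0,-0.0018,0]], "delta_rot": [[0,0,0],[0,0,0],[0,0,0]], "grip": [0.044,0.044,0.044]}}

```text
time_s: 9.1
position: [565.1, -137.9, 53.3]
tool_rot: [[-0.987, -0.069, -0.147], [-0.162, 0.418, 0.894], [0.0, 0.906, -0.424]]
ft_force: [-0.4, 0.8, 0.5]
gripper_width: 0.513
finger_force: 0.0
```

```bash
python3 - <<'E'
from h import *
s=r.state();print(s['position'],s['ft_force'],s['finger_force'])
w=cam('wrist');a=cam('scene');b=cam('side')
c=lambda p,x0,y0,w_,h_,W,H:cv2.resize(p['image'][y0:y0+h_,x0:x0+w_],(W,H))
I=np.vstack([np.hstack([cv2.resize(w['image'],(400,300)),c(b,280,160,133,100,400,300)]),np.hstack([c(a,130,220,200,150,400,300),c(w,160,120,320,240,400,300)])]);cv2.imwrite('pics/ab8.png',I)
E
```

```text
[ 565.05669616 -137.93728196   53.25640095] [-0.40425977  0.82940977  0.48267949] 0.0
```

View pics/ab8.png

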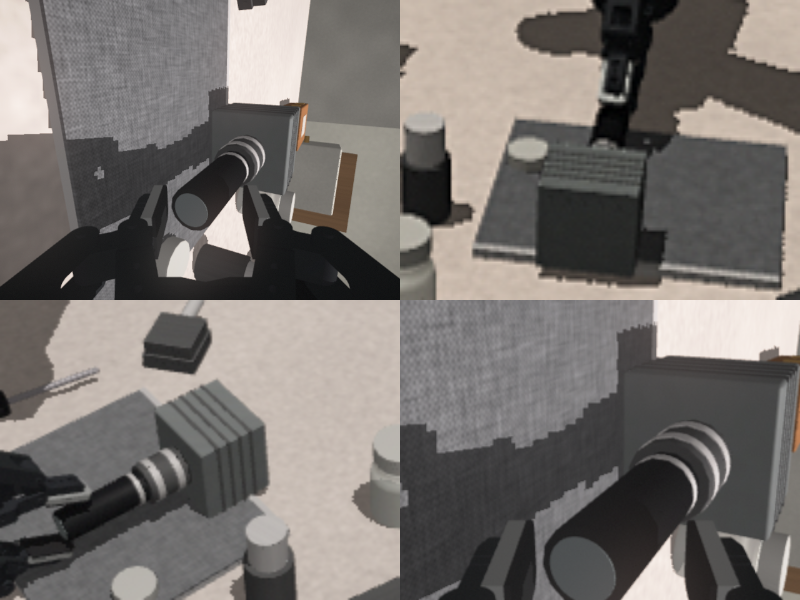

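The camera lies flat on the pad, foot at the edge. Finger force is zero and there is a gap on both sides, so I'm withdrawing along the fingers.

>>> {"fn": "move_arm", "kwargs": {"travel": [[0,0,-0.006],[0,0,-0.014],[0,0,-0.024],[0,0,-0.036],[0,0,-0.05]], "delta_rot": [[0,0,0],[0,0,0],[0,0,0],[0,0,0],[0,0,0]], "grip": [0.044,0.044,0.044,0.044,0.044]}}

```text
time_s: 9.67
position: [572.6, -183.8, 75.2]
tool_rot: [[-0.987, -0.069, -0.147], [-0.162, 0.419, 0.894], [-0.0, 0.906, -0.424]]
ft_force: [0.9, -0.4, 0.0]
gripper_width: 0.513
finger_force: 0.0
```

>>> {"fn": "move_arm", "kwargs": {"travel": [[0,0.01,-0.015],[0,0.025,-0.03],[0,0.04,-0.045],[0,0.055,-0.055],[0,0.055,-0.055]], "delta_rot": [[0,0,0],[0,0,0],[0,0,0],[0,0,0],[0,0,0]], "grip": [0.044,0.044,0.044,0.044,0.044]}}

```text
time_s: 10.08
position: [577.9, -211.3, 152.2]
tool_rot: [[-0.987, -0.075, -0.143], [-0.161, 0.423, 0.892], [-0.007, 0.903, -0.43]]
ft_force: [0.9, -0.1, 1.7]
gripper_width: 0.516
finger_force: 0.0
```

>>> {"fn": "move_arm", "kwargs": {"travel": [[0,0,0],[0,0,0],[0,0,0]], "delta_rot": [[0,0,0],[0,0,0],[0,0,0]], "grip": [0.044,0.044,0.044]}}

```text
time_s: 10.33
position: [576.3, -208.3, 146.7]
tool_rot: [[-0.987, -0.067, -0.148], [-0.162, 0.417, 0.894], [0.002, 0.906, -0.422]]
ft_force: [-0.0, 0.1, -0.4]
gripper_width: 0.515
finger_force: 0.0
```

```bash
python3 - <<'E'
from h import *
s=r.state();print(s['position'],s['ft_force'],s['finger_force'])
a=cam('scene');b=cam('side')
for p in(a,b):
  for m in r.trace('camera',p)[:1]:
    k,_=cv2.findContours(m['mask'].astype('uint8'),0,2);k=max(k,key=cv2.contourArea);print(m['conf'],cv2.approxPolyDP(k,3,True)[:,0].tolist())
x=np.array([.987,.161]);y=np.array([-.161,.987]);o=np.array([534,51.5])-38*y
def C(u,Y,z): return np.r_[o+u*x+Y*y,z]
for nm,p in(('scene',a),('side',b)):
  print(nm,[proj(p,C(*q)).round().tolist() for q in((35,10,8),(35,10,78),(-35,10,78),(-35,10,8),(-35,-50,78),(35,-50,78),(0,-155,56),(0,-155,30))])
for l,p in(('lens_cap_center',a),('jar_mid',a),('screwdriver',a),('stage',a),('case',a)):
  m=r.trace(l,p);print(l,m[0]['rect'] if m else None)
E
```

```text
[ 576.29882857 -208.28575306  146.74740707] [-0.02252408  0.05931412 -0.362536  ] 0.0
0.69 [[262, 282], [239, 260], [231, 261], [208, 275], [206, 297], [159, 324], [156, 330], [165, 340], [216, 316], [235, 329], [264, 312]]
0.6 [[351, 195], [341, 208], [330, 209], [326, 217], [325, 245], [329, 249], [357, 248], [361, 213], [354, 209]]
scene [[262.0, 314.0], [260.0, 282.0], [235.0, 259.0], [239.0, 291.0], [203.0, 275.0], [227.0, 299.0], [155.0, 328.0], [158.0, 340.0]]
side [[324.0, 248.0], [325.0, 220.0], [359.0, 224.0], [357.0, 252.0], [362.0, 209.0], [329.0, 206.0], [351.0, 193.0], [350.0, 203.0]]
lens_cap_center [99.8, 264.1, 166.0, 135.9]
jar_mid [316.7, 282.0, 30.4, 52.7]
screwdriver [90.0, 253.7, 88.3, 29.7]
stage [199.3, 217.8, 33.4, 36.4]
case [404.2, 183.9, 98.8, 72.8]
```

The camera's outline matches the predicted lying pose to within a few pixels: underside about 10 mm behind the rim, barrel straight across. I'm handing in.

```bash
python3 -c "
from rig import r
print(r.close_job())"
```

```text
the job is handed in; nothing more can be done
None
```

The camera was tipped over the pad's edge and eased down with the fingers, and by my last images it lies flat on the pad with its lens pointing away from the edge, its foot about 10 mm behind it, and the hand clear; the job was handed in at about 10 s, but no verdict was returned.

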